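Clip the dip cup back on the drip rail between its neighbours

TASK

Hang the clean steel dip cup that stands on the worktop back on the drip stand's rail, in the free place between the two cups that hang there, and press its spring clip down over the rail until it is fully home, so that the cup hangs upright and clear of the tray. Press gently: the clip only needs a light push, not a shove. Do not push the hanging cups along the rail or set them swinging, and leave the bottle and the beaker where they stand.

Things in the scene. Friction and masses are not known exactly. Their poses are not given: they have to be found in the camera images.
- dip_grip (a point): Clean steel dip cup to hang, upright on the worktop, 195 mm high: cup 49 mm wide, 52 high; wire bail (widest part, 52 mm in y), flat stem, spring clip, and on top a black grip 12 (x) by 16 (y) by 50 mm. Point: grip centre, 170 mm above the foot. z up, x from the stem (front) to the clip's tongue (back). Weight 1.1 to 1.8 N.
- dip_clip_seat (a point): Same cup: middle of the underside of its clip's bridge, 30 mm straight below the grip's centre. It must rest on the rail's top edge. The clip is open downwards: stem's back face 4 mm in front of this point, tongue behind, bent inwards to 0.5 mm behind the point 16 mm lower. The tongue's flared tip ends 28 mm below the point and leads the rail in if it comes up to 4 mm too far back.
- drip_stand: Fixed steel stand: tray 100 (x) by 262 (y) mm, 14 high; posts 210 mm high at y +-115 mm, x +14 mm. Origin on the worktop under the tray's centre; z up, -x is its front, y along the rail. The rail is right above the origin (x = 0), clamped at a height that is not reported: top edge 170 to 195 mm above the worktop, to be seen or felt.
- rail (a joint): The rail, a flat bar on edge 5 mm thick, 14 high, slid lengthways in its clamps, m along the stand's +y (-0.014 to 0.014). The free place's middle is at this y in the stand's frame. Two cups like the loose one hang home at 56 mm to either side, stems in front, feet 140 mm below the rail's top edge: come in from the front, cup below the rail and clip above it.
- dip_clip_tip (a point): Same cup: middle of the flared tip of the clip's tongue, 28 mm below the seat, 7 mm behind it. The rail must spring the tongue open: that takes a push of 3 to 7 N over the first 3 mm, then a light drag for 20 mm; a cup let go at the tip stays stuck up there. Home, the tongue's bend snaps under the rail and the force rises steeply; over 30 N would bend the clip.
- left_slide (a joint): How far the left hanging cup (+y) stands from its usual place along the rail, m, along the stand's +y; starts between -0.002 and 0.003. It slides when pushed with about 1.5 N.
- right_slide (a joint): The same for the right hanging cup (-y), along the stand's +y; starts between -0.003 and 0.002. Between two cups at their usual places the loose one has 4 mm to spare on either side at its bail.
- left_swing (a joint): Swing of the left hanging cup about the rail, rad, 0 when it hangs upright.
- right_swing (a joint): Swing of the right hanging cup about the rail, rad, 0 when it hangs upright.
- bottle_mid (a point): Bystander: open white sample bottle, 71 mm across, 148 mm high; the point is half-way up.
- beaker_mid (a point): Bystander: small clear beaker, 46 mm across, 57 mm high; the point is half-way up.
Mind the look-alikes: they are no part of the job. What is shaped like the part that bears dip_grip but brown or purple is not meant.

How it is judged:
On the way, in this order (a step that is already met when the one before it is completed fails the run):
1. the cup is lifted off the worktop (height (world z) of dip_grip above 0.19 m), for 0.2 s.
2. the cup's clip bridge rests on the rail in the free place (contact force between dip_cup_c8 and drip_stand above 0.2 N and angle between dip_grip's own z axis and vertical below 0.12 rad and height (world z) of dip_grip above 0.19 m and x of dip_grip in the frame of drip_stand between -0.008 and 0.008 m and y of dip_grip in the frame of drip_stand between -0.03 and 0.03 m), for 0.2 s.
At the end, for the whole second after the job is handed in: The dip cup hangs released and at rest in the free place, the clip's bridge resting on the rail (over 0.2 N), upright within 0.12 rad, within 8 mm of the rail and 30 mm of the stand's middle; the hanging cups are within 10 mm of their usual places and 0.1 rad of upright (all of step 2 and linear speed of dip_cup below 0.04 m/s and contact force between dip_cup and the fingers below 0.05 N and not (value of joint left_slide above 0.01 m or value of joint left_slide below -0.01 m) and not (value of joint right_slide above 0.01 m or value of joint right_slide below -0.01 m) and not (value of joint left_swing above 0.1 rad or value of joint left_swing below -0.1 rad) and not (value of joint right_swing above 0.1 rad or value of joint right_swing below -0.1 rad)); the robot touches nothing.
It fails at once if the dip cup is pressed or knocked against the stand or what hangs on it with more than 30 N (contact force between dip_cup and drip_stand above 30 N).
It fails at once if a hanging cup is pushed more than 10 mm from its usual place along the rail (value of joint any of left_slide, right_slide above 0.01 m or value of joint any of left_slide, right_slide below -0.01 m).
It fails at once if a hanging cup is swung more than 0.2 rad (value of joint any of left_swing, right_swing above 0.2 rad or value of joint any of left_swing, right_swing below -0.2 rad).
It fails at once if the bottle or the beaker is moved more than 25 mm (distance of any of bottle_mid, beaker_mid from where it was at the start of the episode above 0.025 m).
It also fails if it takes over 58 s, if anything falls off the work surface, if the arm or the gripper's body presses on something with over 40 N, if the wrist force passes 120 N, or if a joint passes its speed limit or range.

ROBOT

A 6-joint arm with a two-finger parallel gripper is mounted at the origin on a cart in front of the work surface, level with it; the furniture and walls round the work are solid. World frame = base frame: x ahead of the robot, y to its left, z up, the work surface at z = 0. Lengths are in m, angles in rad, forces in N, time in s.
With the tool pointing down it reaches from about 0.3 to 0.875 m from the base axis. Payload 6.4 kg.
Tool frame: the origin (TCP) lies at the very end of the fingers, on their centre line; the grasp point (between the pads) lies 19 mm behind it; z points along the fingers, y is the direction in which the jaws open and shut (so a half turn about z gives the same grasp; the last joint's range is limited). The gripper opens to 85 mm and grips with 20 to 120 N. Pads are 22 mm wide; open, the fingers measure 114 mm over their backs; the gripper's body (76 mm by 85 mm) begins 54 mm behind the grasp point. The pads swing forward as they close: fully open they stand 13 mm farther back than shut.
Start: joints at [0.955, 0.181, 1.607, -0, 1.354, -0.206], TCP at [0.229, 0.527, 0.231] pointing down, gripper open.
Joint ranges: [-2.99, 2.99], [-0.89, 2.07], [0.3, 2.58], [-1.14, 4.28], [0, 2.63], [-3.12, 3.12]. Speed limits (rad/s): [2.57, 2.57, 3.01, 3.14, 3.14, 3.14].

INTERFACE

Orientations are given as a unit quaternion [w, x, y, z].
In Python, from bench import * gives the robot as it stands.
- The arm moves only by the tool arm_command, never from a script. Its argument "motion" is text: rows parted by semicolons, each of 7 numbers parted by spaces: the shift along the tool's x, y, z in units of 0.2 m (1.0 is 0.2 m), then the turn, a rotation vector about the tool's x, y, z in units of 60 degrees (1.0 is 60 degrees), then the opening, from 0 (shut) to 1 (fully open). In form: tx ty tz ax ay az grip; .... A call has 1 to 10 rows; each row shifts and turns the pose as measured when the row begins, along the tool's axes as they then stand; what a row does not reach is not made up. A row lasts 1/12 s, in which the tool goes at most 41.7 mm and 7.16 degrees, less where a joint would pass 70% of its speed; a pose out of reach is approached as far as the arm can. A call with a number of a shift or a turn outside -1 to 1 is refused whole. A call with a gripper value outside its range is refused whole. The fingers move at their own pace and stop on an object; the grip force is fixed at half the most. Time passes only in rows, so rows that do not move let the fingers close. It gives the time, the measured TCP pose, the force and the opening at its end, in the units of the state.
- get_obs(): the state, without advancing time (a new reading comes with each control period).
- camera(name): name is "side" or "top" or "wrist"; returns a dict with "img" (400x640x3 uint8, red, green, blue), "intrinsics" (3x3 intrinsics, pixels), "pose" (4x4, takes a point from camera to world coordinates); the wrist camera has in their place "mount" (4x4, takes a point from camera to tool coordinates, whose origin is the TCP and whose axes are the flange's). Camera axes: x right, y down, z forward; pixel columns grow to the right and rows downward; lengths in m; the calibration is good to about 2 mm. A picture is of the moment at which its call begins: read the wrist's pose just before it. There is no depth.
- hand_in(): hands the job in, once; it reports no verdict.
Trained networks look in the newest picture that a camera, given by its name, has taken for a name from the list of things; names that differ only in an ending like _2 or _b are one class to them, and where a whole thing is asked for, a point or a joint stands for the part that bears it (a point fixed in the world has none). Each returns a list of dicts, best first, with "conf" (0 to 1); they miss things now and then, are a little off and sometimes report something else, mostly with a low value. They report only what shows in the picture. A call takes as long as a camera call. They do not tell look-alikes from the thing itself.
- search_frame(camera, target): "box" ([left, top, right, bottom] in pixels, round what is visible of it).
The state is a dict: "time_s": time; "q": joint angles; "dq": joint speeds; "joint_efforts": joint torques, N m; "eef_pos": TCP position; "eef_rot": TCP orientation; "wrist_force": force on the tool from outside, world axes, zero at the start; "torque": the same for the moment, N m; "opening": opening from 0.0 (shut) to 1.0 (fully open).
Only numpy, scipy, OpenCV 4.12 (cv2) and the standard library are available. Lean on these libraries where they do the work, as an engineer would, in place of code of your own. Each camera call takes 0.05 s, during which the arm holds its last target.

## Working session

There is one attempt and no reset: what is moved stays moved. The work goes in short steps, Python scripts to look and compute and a tool call to move; the robot and the scene stay as the last step left them, time stands still between calls to the robot, and variables do not carry over. Pictures are saved under pics/ and viewed, and the job is handed in when it is done.

Besides the shell and the picture viewer there is one more tool, called by a JSON object that holds its "api" and its "payload", one argument or row to a line. arm_command: Moves the arm, as the interface text tells. Shifts and turns lie within -1 to 1; 1 stands for 0.2 m of shift or 60 degrees of turn. Its arguments: {"type":"object","properties":{"motion":{"type":"string"}},"required":["motion"]}

```bash
ls; mkdir -p pics; python3 - <<'E'
from bench import *
import cv2,numpy as np
print(get_obs())
for n in ["side","top","wrist"]:
    c=camera(n); cv2.imwrite(f"pics/{n}0.png",c["img"][:,:,::-1])
    print(n,np.round(c["intrinsics"],2).tolist(),np.round(c.get("pose",c.get("mount")),4).tolist())
    for t in ["dip_grip","drip_stand","bottle_mid","beaker_mid","rail","dip_clip_tip","left_slide"]:
        print(t,[(np.round(d["box"],1).tolist(),round(d["conf"],2)) for d in search_frame(n,t)])
E
```

```text
pics
{'time_s': 0.0, 'q': array([ 9.54719594e-01,  1.81533437e-01,  1.60798480e+00, -1.01884903e-05,
        1.35383061e+00, -2.06302499e-01]), 'dq': array([-0.0011735 ,  0.00101355, -0.00076094, -0.00098017,  0.00197042,
       -0.00158865]), 'joint_efforts': array([-2.17205605e-03, -4.44875550e+01, -3.51330113e+01, -5.38386994e-04,
        9.46302986e-03,  1.31939950e-05]), 'eef_pos': array([0.22874454, 0.52694228, 0.23039966]), 'eef_rot': array([-3.46416440e-04,  2.03455482e-01,  9.79083804e-01, -8.06892744e-04]), 'wrist_force': array([-1.1644479 ,  0.18717072,  0.74824292]), 'torque': array([ 0.0011037 , -0.04416562,  0.00761265]), 'opening': 1.0014631369618638}
side [[408.49, 0.0, 316.01], [0.0, 408.49, 201.09], [0.0, 0.0, 1.0]] [[-0.9141, -0.3427, 0.2168, 0.3034], [-0.4054, 0.7857, -0.4672, 0.3291], [-0.0103, -0.515, -0.8571, 0.9267], [0.0, 0.0, 0.0, 1.0]]
dip_grip [([274.0, 261.7, 297.1, 306.0], 0.84), ([386.8, 158.8, 405.9, 215.4], 0.77), ([322.6, 97.3, 339.6, 158.4], 0.67), ([285.6, 95.3, 352.1, 218.5], 0.2)]
drip_stand [([286.3, 90.2, 354.0, 219.6], 0.92)]
bottle_mid [([226
[... 810 characters left out ...]
33.9, 278.8, 169.8], 0.68), ([324.8, 153.2, 460.3, 203.6], 0.19)]
beaker_mid [([280.1, 210.5, 300.4, 226.7], 0.66)]
rail [([324.6, 163.6, 465.3, 190.5], 0.68), ([351.3, 164.8, 376.4, 187.0], 0.6)]
dip_clip_tip [([226.5, 190.7, 256.8, 210.7], 0.69), ([365.6, 253.0, 394.5, 276.6], 0.59), ([319.6, 251.5, 337.3, 271.9], 0.57)]
left_slide [([350.4, 161.0, 378.0, 185.4], 0.87), ([225.7, 193.2, 257.3, 213.4], 0.73)]
wrist [[312.34, 0.0, 317.21], [0.0, 312.34, 203.07], [0.0, 0.0, 1.0]] [[-0.0002, -0.9505, -0.3107, 0.0804], [1.0, 0.0001, -0.001, -0.0001], [0.001, -0.3107, 0.9505, -0.142], [0.0, 0.0, 0.0, 1.0]]
dip_grip []
drip_stand []
bottle_mid []
beaker_mid []
rail []
dip_clip_tip []
left_slide []
```

View pics/side0.png

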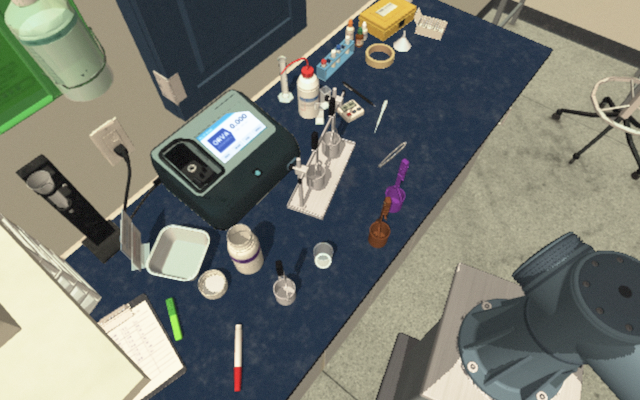

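View pics/top0.png

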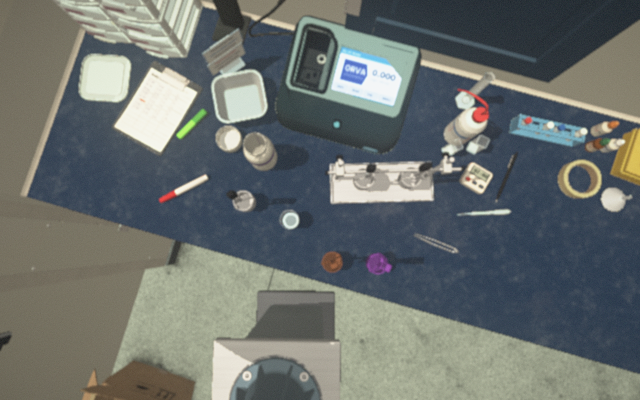

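```bash
python3 - <<'E'
import cv2
s=cv2.imread("pics/side0.png");t=cv2.imread("pics/top0.png")
cv2.imwrite("pics/s_a.png",cv2.resize(s[80:230,270:420],None,fx=4,fy=4,interpolation=cv2.INTER_CUBIC))
cv2.imwrite("pics/s_b.png",cv2.resize(s[190:320,210:410],None,fx=4,fy=4,interpolation=cv2.INTER_CUBIC))
cv2.imwrite("pics/t_a.png",cv2.resize(t[140:285,215:475],None,fx=3,fy=3,interpolation=cv2.INTER_CUBIC))
E
```

```text
(no output)
```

View pics/s_a.png

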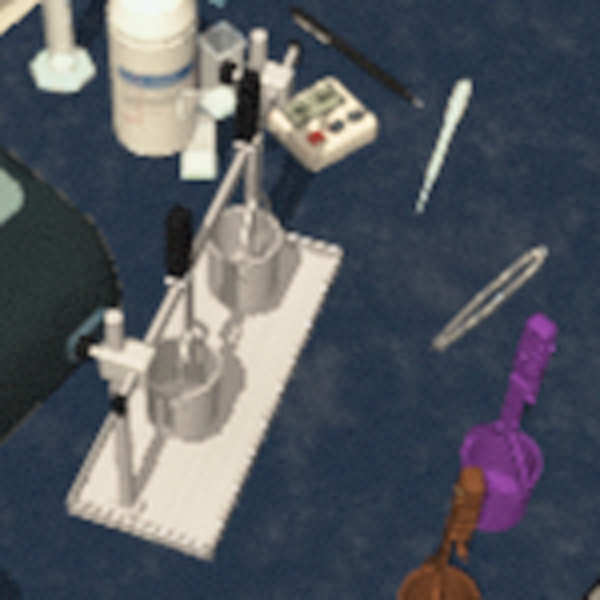

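View pics/s_b.png

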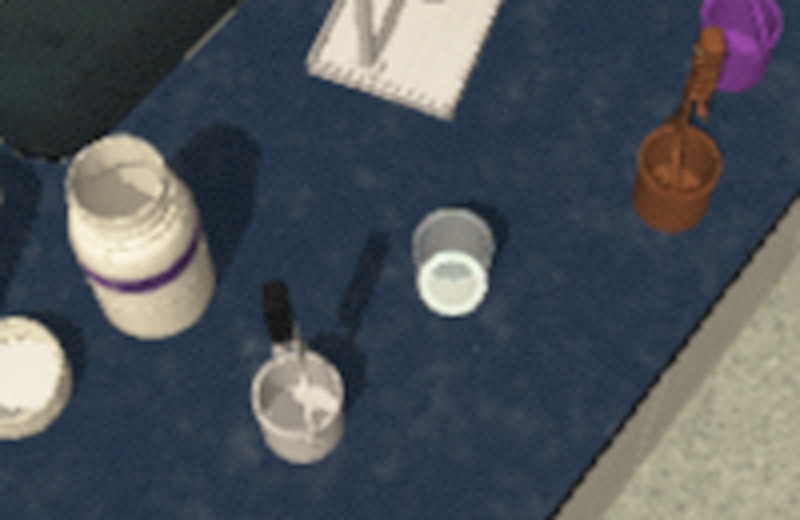

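View pics/t_a.png

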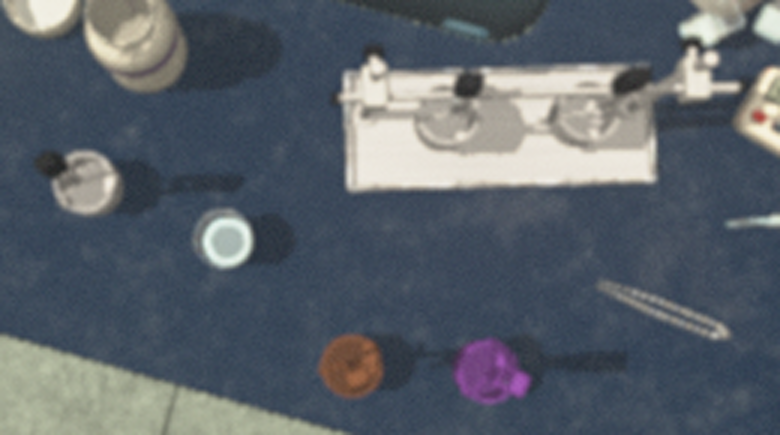

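The loose cup is at about (240,200) in the top view and (285,290) in the side view. The stand spans (330–433,163–203) in the top view, and its two hanging cups' black grips are visible in both views. I'll triangulate these next.

```bash
cat > h.py <<'E'
import numpy as np,cv2
K={"side":np.array([[408.49,0,316.01],[0,408.49,201.09],[0,0,1]]),"top":np.array([[387.12,0,316.54],[0,387.12,203.7],[0,0,1]]),"wrist":np.array([[312.34,0,317.21],[0,312.34,203.07],[0,0,1]])}
from scipy.spatial.transform import Rotation as R
def pose(c):
    return c
def proj(P,T,k):
    P=np.atleast_2d(P); C=(P-T[:3,3])@T[:3,:3]; return C[:,:2]/C[:,2:]*[k[0,0],k[1,1]]+k[:2,2]
def ray(px,T,k):
    d=np.array([(px[0]-k[0,2])/k[0,0],(px[1]-k[1,2])/k[1,1],1.]); d=T[:3,:3]@d; return T[:3,3],d/np.linalg.norm(d)
def tri(obs):
    A=np.zeros((3,3));b=np.zeros(3)
    for o,d in obs:
        M=np.eye(3)-np.outer(d,d);A+=M;b+=M@o
    p=np.linalg.solve(A,b); return p,[np.linalg.norm((np.eye(3)-np.outer(d,d))@(p-o)) for o,d in obs]
def atz(px,T,k,z):
    o,d=ray(px,T,k); return o+d*(z-o[2])/d[2]
def wristT(obs,mount):
    q=obs["eef_rot"];T=np.eye(4);T[:3,:3]=R.from_quat([q[1],q[2],q[3],q[0]]).as_matrix();T[:3,3]=obs["eef_pos"];return T@mount
E
python3 - <<'E'
from bench import *
from h import *
I={};T={}
for n in("side","top"):
    c=camera(n);I[n]=c["img"];T[n]=c["pose"];K[n]=c["intrinsics"]
np.savez("cams.npz",**{n+"T":T[n] for n in T},**{n+"K":K[n] for n in T})
def blob(n,x0,y0,x1,y1,th=38):
    g=I[n][y0:y1,x0:x1].astype(int); m=(g.max(2)<th).astype(np.uint8)
    nb,l,s,c=cv2.connectedComponentsWithStats(m)
    return [(np.round(c[i]+[x0,y0],1).tolist(),s[i].tolist()) for i in range(1,nb) if s[i,4]>8]
for n,b in [("side",(270,255,295,280)),("side",(305,128,322,152)),("side",(322,95,340,120)),("top",(222,185,245,200)),("top",(362,160,380,175)),("top",(415,160,435,173))]:
    print(n,b,blob(n,*b))
for n,p in[("loose",((279.5,268),(231.7,194.3))),("left",((314.5,140),(371,167.7))),("right",((331.8,106),(425.5,166.7)))]:
    print(n,tri([ray(p[0],T["side"],K["side"]),ray(p[1],T["top"],K["top"])]))
cs=[(215+x/3,140+y/3) for x,y in[(345,70),(655,65),(655,183),(350,190)]]
print([np.round(atz(c,T["top"],K["top"],.014),3).tolist() for c in cs])
cs=[(270+x/4,80+y/4) for x,y in[(70,507),(212,555),(340,250)]]
print([np.round(atz(c,T["side"],K["side"],.014),3).tolist() for c in cs])
for n,b,z in[("top",(241,134,278,170),.1),("top",(280,210,300,227),.03)]:print(atz(((b[0]+b[2])/2,(b[1]+b[3])/2),T[n],K[n],z))
E
```

```text
side (270, 255, 295, 280) [([279.1, 267.5], [6, 6, 7, 14, 81])]
side (305, 128, 322, 152) [([314.3, 139.8], [7, 4, 6, 17, 90])]
side (322, 95, 340, 120) [([326.6, 98.2], [3, 1, 4, 5, 9]), ([331.4, 106.5], [7, 3, 6, 17, 73])]
top (222, 185, 245, 200) []
top (362, 160, 380, 175) []
top (415, 160, 435, 173) []
loose (array([0.49806289, 0.08634484, 0.17149047]), [np.float64(5.29005714628626e-05), np.float64(5.290057146283313e-05)])
left (array([ 0.55318262, -0.20796052,  0.20847011]), [np.float64(0.00013987346148062668), np.float64(0.00013987346148101198)])
right (array([ 0.55763035, -0.32066598,  0.20697051]), [np.float64(0.0006771603884676643), np.float64(0.0006771603884673791)])
[[0.601, -0.129, 0.014], [0.609, -0.395, 0.014], [0.507, -0.393, 0.014], [0.497, -0.134, 0.014]]
[[0.595, -0.123, 0.014], [0.497, -0.128, 0.014], [0.511, -0.391, 0.014]]
[0.60802437 0.0404959  0.1       ]
[ 0.45590737 -0.02966178  0.03      ]
```

{"api": "arm_command", "payload": {
  "motion": "-0.17 -0.12 -0.02 0 0 0 1;-0.17 -0.12 -0.02 0 0 0 1;-0.17 -0.12 -0.02 0 0 0 1;-0.17 -0.12 -0.02 0 0 0 1;-0.17 -0.12 -0.02 0 0 0 1;-0.17 -0.12 -0.02 0 0 0 1;-0.17 -0.12 -0.02 0 0 0 1;-0.17 -0.12 -0.02 0 0 0 1;-0.17 -0.12 -0.02 0 0 0 1;-0.17 -0.12 -0.02 0 0 0 1"
}}

```text
time_s: 2.13
eef_pos: [0.4436, 0.1745, 0.2708]
eef_rot: [0.001, 0.196, 0.981, 0.001]
wrist_force: [1.2, 0.3, -0.1]
opening: 0.999
```

{"api": "arm_command", "payload": {
  "motion": "-0.14 -0.1 -0.07 0 0 0 1;-0.14 -0.1 -0.07 0 0 0 1;-0.14 -0.1 -0.07 0 0 0 1;0 0 0 0 0 0 1;0 0 0 0 0 0 1"
}}

```text
time_s: 2.55
eef_pos: [0.5031, 0.0738, 0.3154]
eef_rot: [0.002, 0.201, 0.98, 0.0]
wrist_force: [-0.7, -0.0, -0.7]
opening: 0.997
```

```bash
python3 - <<'E'
from bench import *
from h import *
o=get_obs();c=camera("wrist");cv2.imwrite("pics/w1.png",c["img"][:,:,::-1])
T=wristT(o,c["mount"]);np.savez("w1.npz",T=T)
print(o["eef_pos"],o["eef_rot"],proj([[.498,.0863,.195],[.498,.0863,.145],[.498,.0863,0]],T,c["intrinsics"]))
for t in["dip_grip","dip_clip_tip"]:print([(np.round(d["box"],1).tolist(),round(d["conf"],2)) for d in search_frame("wrist",t)])
E
```

```text
[0.50313982 0.07382856 0.31544301] [2.30958467e-03 2.00749026e-01 9.79639901e-01 3.97094449e-04] [[328.21415507 186.08953068]
 [326.5383632  173.18961507]
 [323.64966342 150.95297342]]
[([306.4, 135.7, 342.9, 191.3], 0.95), ([0.0, 133.5, 90.0, 172.3], 0.89), ([93.6, 249.0, 173.9, 324.8], 0.74), ([5.7, 97.8, 153.9, 141.2], 0.57), ([303.6, 207.7, 356.4, 298.1], 0.45)]
[([2.1, 131.3, 90.2, 177.1], 0.78), ([5.1, 101.2, 157.5, 138.0], 0.68)]
```

View pics/w1.png

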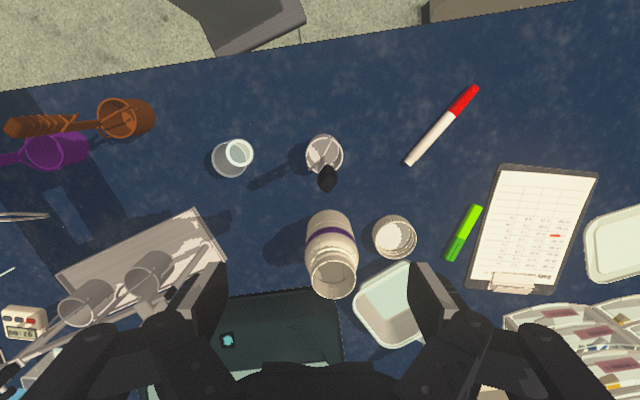

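```bash
python3 - <<'E'
import cv2
s=cv2.imread("pics/w1.png")
cv2.imwrite("pics/w1z.png",cv2.resize(s[125:200,290:365],None,fx=8,fy=8,interpolation=cv2.INTER_CUBIC))
E
```

```text
(no output)
```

View pics/w1z.png

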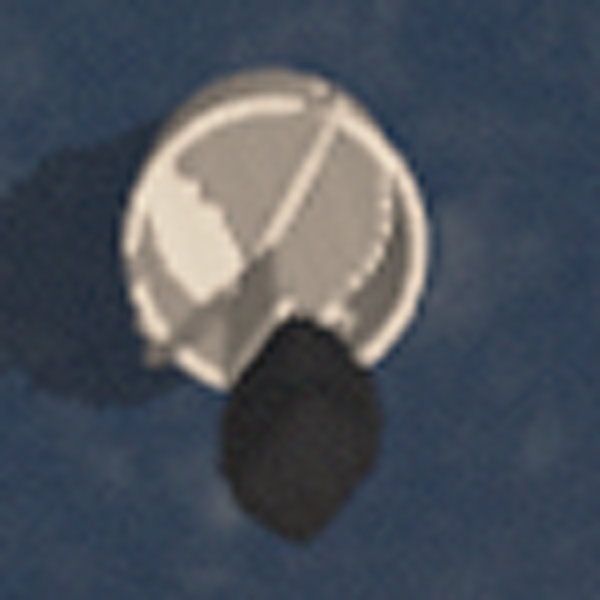

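```bash
python3 - <<'E'
from h import *
T=np.load("w1.npz")["T"];k=K["wrist"]
a=atz((331.3,137.5),T,k,.048);b=atz((308.8,169),T,k,.048);print(a,b,np.linalg.norm(a-b),(a+b)/2)
d=(a-b)[:2];print("bail dir deg",np.degrees(np.arctan2(d[1],d[0])))
print("rim ctr",atz((290+277/8,125+240/8),T,k,.052))
s=cv2.resize(cv2.imread("pics/w1.png")[125:200,290:365],None,fx=8,fy=8,interpolation=cv2.INTER_CUBIC)
G=np.array([.4985,.0865,0])
out=[]
for flip in(0,1):
    im=s.copy();y=np.r_[d/np.linalg.norm(d),0]*(1-2*flip); x=np.array([y[1],-y[0],0])
    def L(ps,c):
        P=np.array([G+p[0]*x+p[1]*y+[0,0,p[2]] for p in ps]);u=((proj(P,T,k)-[290,125])*8).astype(int);cv2.polylines(im,[u.reshape(-1,1,2)],True,c,1)
    for z in(.145,.195):L([(sx*.006,sy*.008,z) for sx,sy in((1,1),(1,-1),(-1,-1),(-1,1))],(0,255,0))
    L([(-.004,-.005,.14),(-.004,.005,.14),(-.004,.005,.1),(-.004,-.005,.1)],(0,0,255))
    L([(.007,-.005,.112),(.007,.005,.112),(.0005,.005,.124),(.0005,-.005,.124)],(255,0,0))
    L([(.0245*np.cos(t),.0245*np.sin(t),.052) for t in np.linspace(0,6.2,40)],(0,255,255))
    print("x axis deg",np.degrees(np.arctan2(x[1],x[0])),np.round(proj(G+[0,0,.17],T,k),1))
    out.append(im[:,:400] if 0 else cv2.resize(im,(400,400)))
cv2.imwrite("pics/m1.png",np.hstack(out))
E
```

```text
[0.47861439 0.10408964 0.048     ] [0.5050392  0.06082488 0.048     ] 0.05069625540064311 [0.4918268  0.08245726 0.048     ]
bail dir deg 121.41531263871143
rim ctr [0.49543677 0.08759967 0.052     ]
x axis deg 31.415312638711413 [[327.7 179.5]]
x axis deg -148.5846873612886 [[327.7 179.5]]
```

View pics/m1.png

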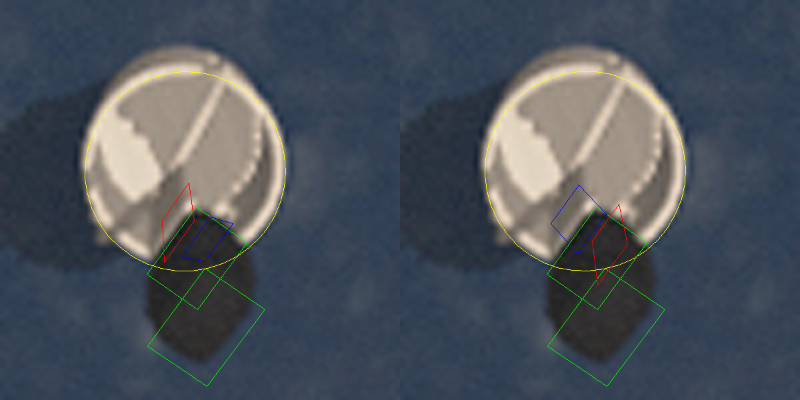

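```bash
python3 - <<'E'
from h import *
c=np.load("cams.npz");T=c["sideT"];k=c["sideK"]
x0,y0,f=265,252,14
s=cv2.resize(cv2.imread("pics/side0.png")[y0:y0+55,x0:x0+40],None,fx=f,fy=f,interpolation=cv2.INTER_CUBIC)
G=np.array([.498,.0865,0]);out=[s.copy()]
for a in(31.4,211.4):
    im=s.copy();a=np.radians(a);x=np.array([np.cos(a),np.sin(a),0]);y=np.array([-x[1],x[0],0])
    def L(ps,c):
        P=np.array([G+p[0]*x+p[1]*y+[0,0,p[2]] for p in ps]);u=((proj(P,T,k)-[x0,y0]+.5)*f).astype(int);cv2.polylines(im,[u.reshape(-1,1,2)],True,c,1)
    for z in(.145,.195):L([(sx*.006,sy*.008,z) for sx,sy in((1,1),(1,-1),(-1,-1),(-1,1))],(0,255,0))
    L([(-.004,-.005,.14),(-.004,.005,.14),(-.004,.005,.1),(-.004,-.005,.1)],(0,0,255))
    L([(.007,-.005,.112),(.007,.005,.112),(.0005,.005,.124),(.0005,-.005,.124)],(255,0,0))
    L([(.0245*np.cos(t),.0245*np.sin(t),.052) for t in np.linspace(0,6.2,40)],(0,255,255))
    out.append(im)
cv2.imwrite("pics/m2.png",cv2.resize(np.hstack(out),None,fx=.47,fy=.7))
E
```

```text
(no output)
```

View pics/m2.png

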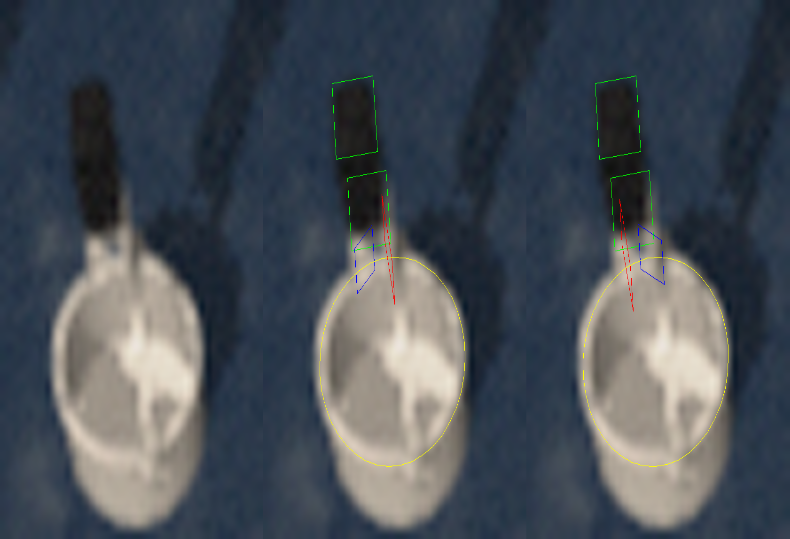

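{"api": "arm_command", "payload": {
  "motion": "0.03 0 0 0 0 0.118 1;0.03 0 0 0 0 0.118 1;0 0 0 0 0 0.118 1;0 0 0 0 0 0.118 1;0 0 0 0 0 0.118 1;0 0 0 0 0 0 0.7;0 0 0 0 0 0 0.7"
}}

```text
time_s: 3.28
eef_pos: [0.4842, 0.0914, 0.3105]
eef_rot: [-0.002, 0.489, 0.872, 0.0]
wrist_force: [-0.6, 0.7, 0.1]
opening: 0.746
```

```bash
cat > go.py <<'E'
import sys
from bench import *
from h import *
# target x y z yaw(deg of tool y)
o=get_obs();q=o["eef_rot"];M=R.from_quat([q[1],q[2],q[3],q[0]]).as_matrix()
a=[float(v) for v in sys.argv[1:]]
d=M.T@(np.array(a[:3])-o["eef_pos"])
yaw=np.radians(a[3]);y=np.array([np.cos(yaw),np.sin(yaw),0]);z=np.array([0,0,-1.]);D=np.c_[np.cross(y,z),y,z]
rv=R.from_matrix(M.T@D).as_rotvec()
print("t",round(o["time_s"],2),"pos",np.round(o["eef_pos"],4),"yaw",np.degrees(np.arctan2(M[1,1],M[0,1])).round(2),"tilt z",np.round(M[:,2],4),"F",np.round(o["wrist_force"],2),"op",round(o["opening"],3))
print("units shift",np.round(d/.2,3),"turn",np.round(rv/np.radians(60),3))
E
python3 go.py .497 .087 .156 31.4
```

```text
t 3.28 pos [0.4842 0.0914 0.3105] yaw 31.46 tilt z [-0.0039  0.0023 -1.    ] F [-0.58  0.74  0.11] op 0.746
units shift [-0.055  0.045  0.772] turn [-0.002 -0.004  0.001]
```

{"api": "arm_command", "payload": {
  "motion": "-0.03 0.02 0.1 0 0 0 0.7;-0.03 0.02 0.1 0 0 0 0.7;0 0 0.1 0 0 0 0.7;0 0 0 0 0 0 0.7;0 0 0 0 0 0 0.7"
}}

```text
time_s: 3.7
eef_pos: [0.4962, 0.0896, 0.2493]
eef_rot: [-0.002, 0.478, 0.878, 0.001]
wrist_force: [0.5, -0.4, 0.8]
opening: 0.699
```

```bash
python3 go.py .497 .087 .156 31.4; python3 - <<'E'
from bench import *
from h import *
o=get_obs();c=camera("wrist");im=c["img"][:,:,::-1].copy()
T=wristT(o,c["mount"]);k=c["intrinsics"]
G=np.array([.497,.087,0]);a=np.radians(31.4);x=np.array([np.cos(a),np.sin(a),0]);y=np.array([-x[1],x[0],0])
im2=im.copy()
for z in(.145,.195):
    P=np.array([G+p[0]*x*.006+p[1]*y*.008+[0,0,z] for p in((1,1),(1,-1),(-1,-1),(-1,1))])
    cv2.polylines(im2,[proj(P,T,k).astype(int).reshape(-1,1,2)],True,(0,255,0),1)
P=np.array([G+.0245*(np.cos(t)*x+np.sin(t)*y)+[0,0,.052] for t in np.linspace(0,6.2,40)])
cv2.polylines(im2,[proj(P,T,k).astype(int).reshape(-1,1,2)],True,(0,255,255),1)
s=lambda i:cv2.resize(i[100:330,220:420],None,fx=2,fy=2)
cv2.imwrite("pics/w2.png",np.hstack([s(im),s(im2)]))
E
```

```text
t 3.7 pos [0.4962 0.0896 0.2493] yaw 32.92 tilt z [-0.002   0.0029 -1.    ] F [ 0.52 -0.44  0.83] op 0.699
units shift [-0.015 -0.004  0.466] turn [-0.    -0.003  0.025]
```

View pics/w2.png

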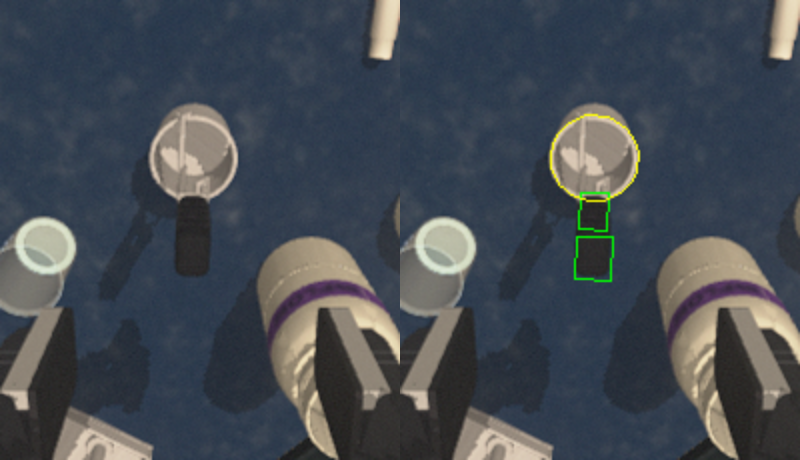

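{"api": "arm_command", "payload": {
  "motion": "-0.015 0 0.12 0 0 0.025 0.7;0 0 0.12 0 0 0 0.7;0 0 0.12 0 0 0 0.7;0 0 0.08 0 0 0 0.7;0 0 0 0 0 0 0.7;0 0 0 0 0 0 0.7"
}}

```text
time_s: 4.25
eef_pos: [0.5027, 0.0886, 0.1678]
eef_rot: [0.005, 0.485, 0.874, 0.004]
wrist_force: [-0.1, 0.4, 0.1]
opening: 0.699
```

```bash
python3 go.py .497 .087 .156 31.4
```

```text
t 4.25 pos [0.5027 0.0886 0.1678] yaw 31.93 tilt z [ 0.0118  0.0022 -0.9999] F [-0.13  0.44  0.07] op 0.699
units shift [ 0.009 -0.029  0.059] turn [0.011 0.004 0.009]
```

{"api": "arm_command", "payload": {
  "motion": "0.005 -0.015 0.03 0.011 0.004 0.005 0.7;0.004 -0.012 0.025 0 0 0 0.7;0 0 0 0 0 0 0.7"
}}

```text
time_s: 4.5
eef_pos: [0.4993, 0.0873, 0.1604]
eef_rot: [0.002, 0.487, 0.873, 0.001]
wrist_force: [-0.7, -0.6, -0.6]
opening: 0.697
```

```bash
python3 go.py .497 .087 .156 31.4
```

```text
t 4.5 pos [0.4993 0.0873 0.1604] yaw 31.7 tilt z [ 5.e-03 -9.e-04 -1.e+00] F [-0.69 -0.56 -0.61] op 0.697
units shift [ 0.005 -0.011  0.022] turn [0.004 0.003 0.005]
```

{"api": "arm_command", "payload": {
  "motion": "0.004 -0.012 0.02 0.006 0.003 0.005 0.7;0 0 0 0 0 0 0.45;0 0 0 0 0 0 0.3;0 0 0 0 0 0 0.1;0 0 0 0 0 0 0;0 0 0 0 0 0 0;0 0 0 0 0 0 0;0 0 0 0 0 0 0"
}}

```text
time_s: 5.17
eef_pos: [0.498, 0.0865, 0.1585]
eef_rot: [0.001, 0.49, 0.872, -0.001]
wrist_force: [-0.5, -0.5, 0.2]
opening: 0.132
```

```bash
python3 go.py .497 .087 .156 31.4; python3 - <<'E'
from bench import *
from h import *
o=get_obs();c=camera("wrist");im=c["img"][:,:,::-1].copy()
cv2.imwrite("pics/w3.png",cv2.resize(im[100:330,220:420],None,fx=2.5,fy=2.5))
E
```

```text
t 5.17 pos [0.498  0.0865 0.1585] yaw 31.38 tilt z [ 0.0013 -0.0019 -1.    ] F [-0.47 -0.49  0.21] op 0.132
units shift [ 0.005 -0.003  0.012] turn [ 0.     0.002 -0.   ]
```

View pics/w3.png

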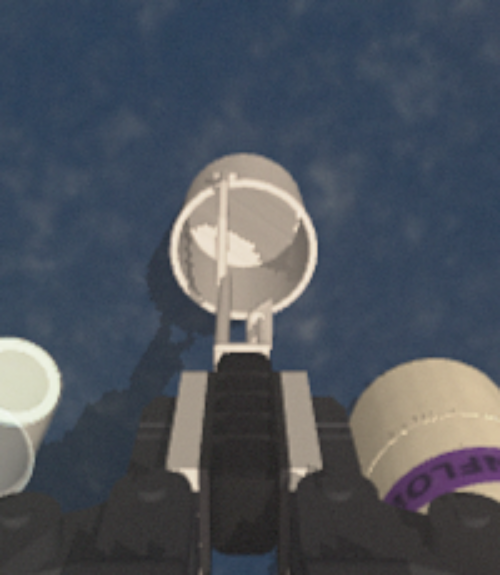

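{"api": "arm_command", "payload": {
  "motion": "0 0 -0.05 0 0 0 0;0 0 -0.1 0 0 0 0;0 0 -0.1 0 0 0 0;0 0 -0.1 0 0 0 0;0 0 -0.07 0 0 0 0;0 0 0 0 0 0 0"
}}

```text
time_s: 5.72
eef_pos: [0.4959, 0.0869, 0.2465]
eef_rot: [-0.002, 0.49, 0.872, -0.002]
wrist_force: [1.5, 0.4, -1.1]
opening: 0.133
```

```bash
python3 go.py .47 -.15 .24 2.2; python3 - <<'E'
from h import *
c=np.load("cams.npz")
for p in[(332,262),(377,264)]:print(atz(p,c["topT"],c["topK"],.03))
# grips side/top
for b1,b2 in[((386.8,158.8,405.9,215.4),(368,255,392,275)),((371,202,392,246),(320,255,341,269))]:
  for b,n in((b1,"side"),(b2,"top")):
    print(n,atz((b[2],b[1]) if n=="side" else (b[2],b[3]),c[n+"T"],c[n+"K"],.19))
E
```

```text
t 5.72 pos [0.4959 0.0869 0.2465] yaw 31.38 tilt z [-0.0044 -0.0013 -1.    ] F [ 1.51  0.36 -1.13] op 0.133
units shift [-0.944 -0.727  0.035] turn [-0.004  0.     0.486]
[ 0.34967156 -0.13588178  0.03      ]
[ 0.34641793 -0.24713012  0.03      ]
side [ 0.35014094 -0.25384446  0.19      ]
top [ 0.33342275 -0.25386561  0.19      ]
side [ 0.34279787 -0.13419433  0.19      ]
top [ 0.34406639 -0.1488967   0.19      ]
```

{"api": "arm_command", "payload": {
  "motion": "-0.08 -0.05 0 0 0 0.06 0;-0.15 -0.09 0 0 0 0.06 0;-0.155 -0.085 0 0 0 0.06 0;-0.155 -0.075 0 0 0 0.06 0;-0.16 -0.065 0 0 0 0.06 0;-0.165 -0.05 0 0 0 0.06 0;-0.17 -0.04 0 0 0 0.06 0;-0.17 -0.02 0 0 0 0.06 0"
}}

```text
time_s: 6.38
eef_pos: [0.4771, -0.1767, 0.2454]
eef_rot: [-0.002, 0.694, 0.72, 0.0]
wrist_force: [0.8, 0.5, -1.0]
opening: 0.131
```

```bash
python3 go.py .465 -.264 .245 2.2
```

```text
t 6.38 pos [ 0.4771 -0.1767  0.2454] yaw 2.08 tilt z [-0.0026  0.0026 -1.    ] F [ 0.76  0.47 -0.96] op 0.131
units shift [-0.434 -0.076  0.001] turn [-0.002 -0.003 -0.002]
```

{"api": "arm_command", "payload": {
  "motion": "-0.1 -0.02 0 0 0 0 0;-0.1 -0.02 0 0 0 0 0;-0.07 -0.02 0 0 0 0 0;0 0 0 0 0 0 0;0 0 0 0 0 0 0"
}}

```text
time_s: 6.8
eef_pos: [0.4632, -0.2406, 0.2418]
eef_rot: [-0.004, 0.699, 0.715, -0.001]
wrist_force: [-0.1, -0.1, -1.7]
opening: 0.134
```

```bash
python3 go.py .465 -.264 .245 2.2; python3 - <<'E'
from bench import *
from h import *
o=get_obs();c=camera("wrist");im=c["img"][:,:,::-1].copy();np.savez("w4.npz",T=wristT(o,c["mount"]))
cv2.imwrite("pics/w4.png",im)
c=camera("side");cv2.imwrite("pics/s4f.png",c["img"][:,:,::-1]);cv2.imwrite("pics/s4.png",cv2.resize(c["img"][70:230,270:430,::-1],None,fx=3.7,fy=3.7,interpolation=cv2.INTER_CUBIC))
c=camera("top");cv2.imwrite("pics/t4f.png",c["img"][:,:,::-1]);cv2.imwrite("pics/t4.png",cv2.resize(c["img"][120:270,310:470,::-1],None,fx=4,fy=4,interpolation=cv2.INTER_CUBIC))
E
```

```text
t 6.8 pos [ 0.4632 -0.2406  0.2418] yaw 1.29 tilt z [-0.0064  0.0036 -1.    ] F [-0.06 -0.05 -1.68] op 0.134
units shift [-0.117  0.006 -0.017] turn [-0.006 -0.004 -0.015]
```

View pics/w4.png

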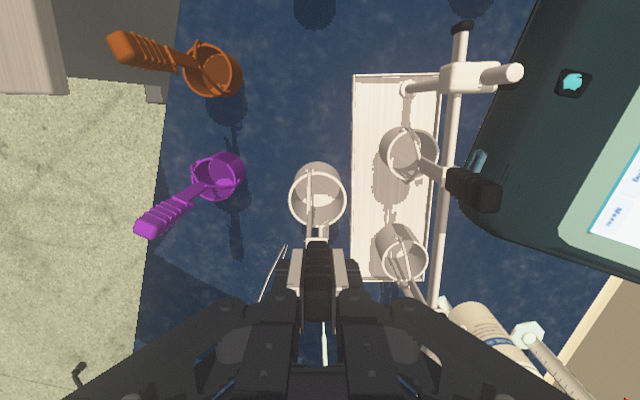

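View pics/s4.png

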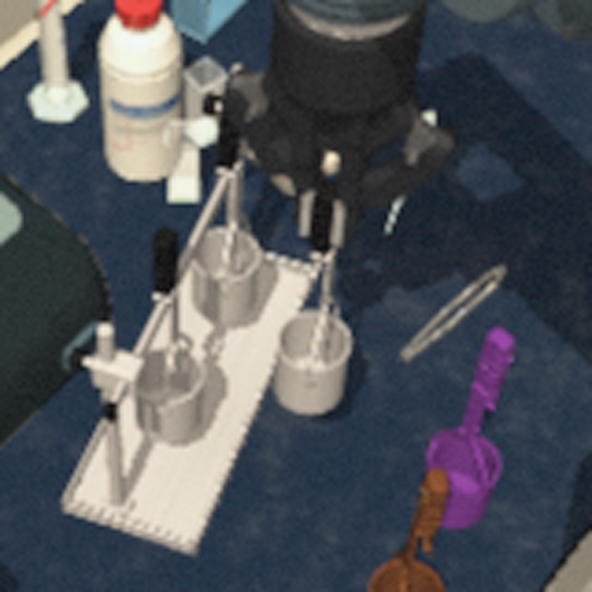

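View pics/t4.png

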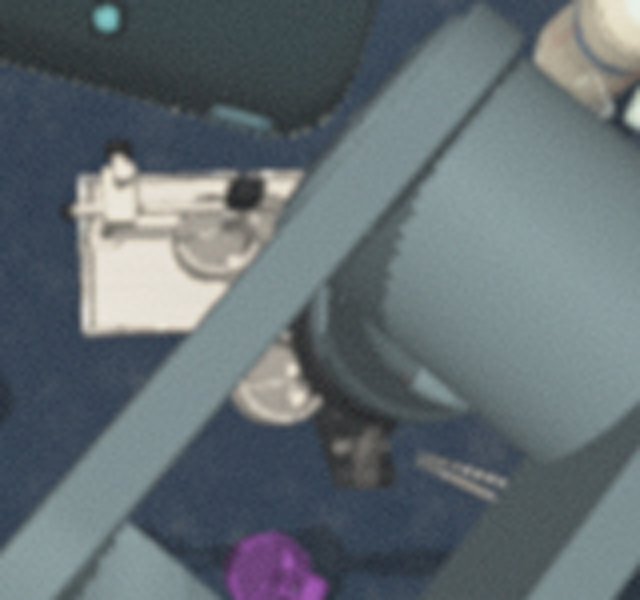

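The wrist view shows the held cup's rim at (318,195), the left hanging cup's rim at (410,155), the right cup's at (402,252), and the rail running from (455,60) to (433,300). I'll zoom in to refine these.

```bash
python3 - <<'E'
import cv2
s=cv2.imread("pics/w4.png")
z=cv2.resize(s[50:320,270:520],None,fx=2.2*1.01,fy=2.2*1.01,interpolation=cv2.INTER_CUBIC)
z=cv2.resize(s[110:300,350:520],None,fx=4,fy=3,interpolation=cv2.INTER_CUBIC)
cv2.imwrite("pics/w4a.png",z)
cv2.imwrite("pics/w4b.png",cv2.resize(s[150:260,270:370],None,fx=5,fy=5,interpolation=cv2.INTER_CUBIC))
E
```

```text
(no output)
```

View pics/w4a.png

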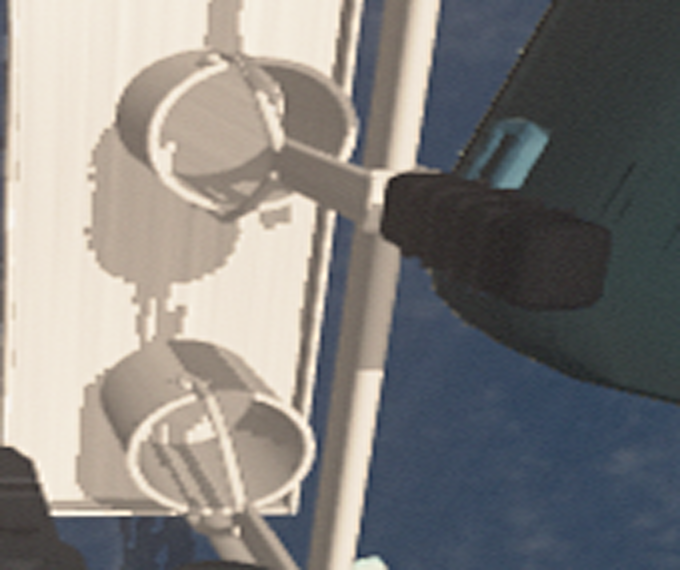

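View pics/w4b.png

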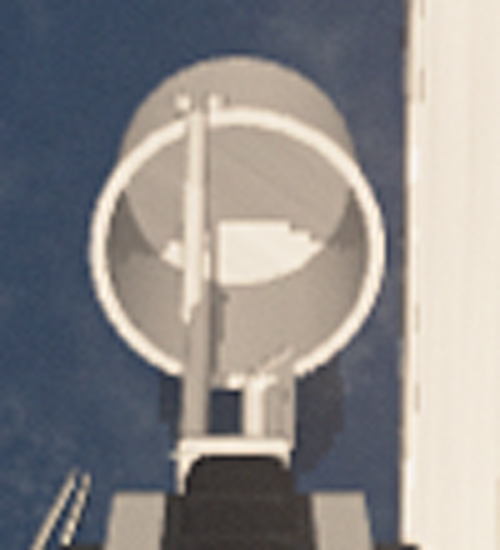

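```bash
python3 - <<'E'
from h import *
T=np.load("w4.npz")["T"];k=K["wrist"];tcp=np.array([.4632,-.2406,.2418])
h=atz((317.5,199.2),T,k,tcp[2]-.1065);print("held rim",h,h-tcp)
for rt in(.174,.178,.182):
    L=atz((413.1,154.1),T,k,rt-.088);Rr=atz((405.3,261),T,k,rt-.088)
    a=atz((456.2,116.7),T,k,rt);b=atz((436.6,283.3),T,k,rt)
    f=lambda p:a+(b-a)*(p[1]-a[1])/(b[1]-a[1])
    print(rt,"L",L,"R",Rr,"dist",np.linalg.norm(L-Rr),"mid",(L+Rr)/2,"yaw",np.degrees(np.arctan2(-(L-Rr)[0],(L-Rr)[1])))
    print("  rail",a,b,"yaw",np.degrees(np.arctan2(-(a-b)[0],(a-b)[1])),"x at mid",f((L+Rr)/2))
E
```

```text
held rim [ 0.46201617 -0.23833609  0.1353    ] [-0.00118383  0.00226391 -0.1065    ]
0.174 L [ 0.55205477 -0.20644672  0.086     ] R [ 0.55706246 -0.3202392   0.086     ] dist 0.11390261119924626 mid [ 0.55455861 -0.26334296  0.086     ] yaw 2.519802875977817
  rail [ 0.55041707 -0.16825522  0.174     ] [ 0.55505357 -0.2917346   0.174     ] yaw 2.15037845542784 x at mid [ 0.5539875  -0.26334296  0.174     ]
0.178 L [ 0.55084487 -0.2058376   0.09      ] R [ 0.55578536 -0.31810292  0.09      ] dist 0.11237397055606066 mid [ 0.55331511 -0.26197026  0.09      ] yaw 2.5198028759777853
  rail [ 0.54873147 -0.1681182   0.178     ] [ 0.55327968 -0.28924615  0.178     ] yaw 2.1503784554278425 x at mid [ 0.55225551 -0.26197026  0.178     ]
0.182 L [ 0.54963497 -0.20522849  0.094     ] R [ 0.55450825 -0.31596664  0.094     ] dist 0.11084532991287506 mid [ 0.55207161 -0.26059756  0.094     ] yaw 2.51980287597781
  rail [ 0.54704588 -0.16798118  0.182     ] [ 0.55150579 -0.28675769  0.182     ] yaw 2.150378455427848 x at mid [ 0.55052351 -0.26059756  0.182     ]
```

{"api": "arm_command", "payload": {
  "motion": "-0.04 0.03 0.005 -0.006 -0.004 -0.015 0;-0.04 0.05 0.005 0 0 0 0;-0.03 0.04 0 0 0 0 0;0 0.02 0 0 0 0 0;0 0 0 0 0 0 0;0 0 0 0 0 0 0"
}}

```text
time_s: 7.45
eef_pos: [0.4968, -0.2578, 0.2401]
eef_rot: [0.001, 0.689, 0.725, 0.0]
wrist_force: [0.7, 0.2, -1.3]
opening: 0.13
```

```bash
python3 go.py .555 -.264 .238 2.2; python3 - <<'E'
from bench import *
from h import *
o=get_obs();c=camera("wrist");im=c["img"][:,:,::-1].copy();np.savez("w5.npz",T=wristT(o,c["mount"]),tcp=o["eef_pos"])
cv2.imwrite("pics/w5f.png",im)
cv2.imwrite("pics/w5.png",cv2.resize(im[80:270,270:460],None,fx=3.15,fy=3.15,interpolation=cv2.INTER_CUBIC))
E
```

```text
t 7.45 pos [ 0.4968 -0.2578  0.2401] yaw 2.92 tilt z [ 0.0027 -0.0014 -1.    ] F [ 0.73  0.23 -1.28] op 0.13
units shift [-0.046  0.289  0.011] turn [0.003 0.001 0.012]
```

View pics/w5.png

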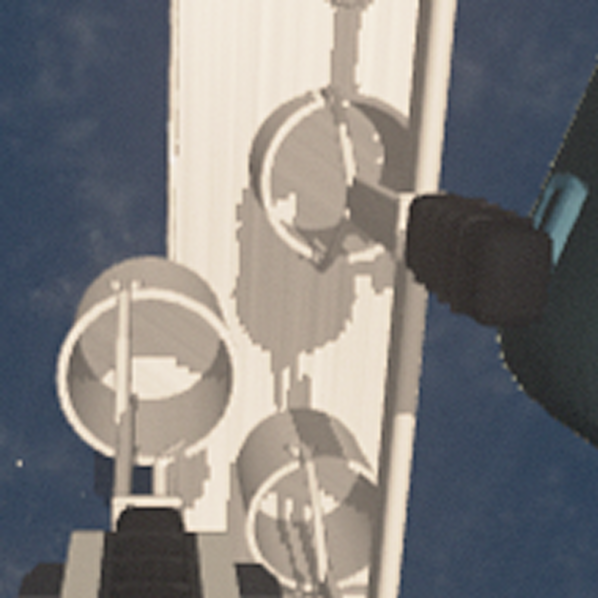

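```bash
python3 - <<'E'
from h import *
w=np.load("w5.npz");T=w["T"];k=K["wrist"];tcp=w["tcp"];rt=.178
u=lambda x,y:(270+(x+.5)/3.15-.5,80+(y+.5)/3.15-.5)
h=atz(u(145.5,376.5),T,k,tcp[2]-.1065);L=atz(u(343,180),T,k,rt-.088);Rr=atz(u(320,524),T,k,rt-.088)
print("held",h,h-tcp,"L",L,"R",Rr,np.linalg.norm(L-Rr),"mid",(L+Rr)/2,"delta",(L+Rr)/2-h)
# held bail / pins
E
python3 - <<'E'
# model overlay
import sys;sys.path.insert(0,'.')
from h import *
import os;os.chdir('.')
w=np.load("w5.npz");T=w["T"];k=K["wrist"];im=cv2.imread("pics/w5f.png")
im=cv2.resize(im[80:300,270:490],None,fx=2.7,fy=2.7,interpolation=cv2.INTER_CUBIC)
def L(P,c):
    q=((proj(np.array(P),T,k)-[270,80]+.5)*2.7-.5).round().astype(int);cv2.polylines(im,[q.reshape(-1,1,2)],False,c,1)
def cup(cx,cy,rz,yaw,col):
    X=np.array([np.cos(yaw),np.sin(yaw),0]);Y=np.array([-X[1],X[0],0]);C=np.array([cx,cy,rz])
    L([C+.0245*(np.cos(t)*X+np.sin(t)*Y)+[0,0,-.088] for t in np.linspace(0,6.3,50)],col)
    L([C+.0245*(np.cos(t)*X+np.sin(t)*Y)+[0,0,-.14] for t in np.linspace(0,6.3,50)],col)
    for z in(.005,.055):L([C+sx*.006*X+sy*.008*Y+[0,0,z] for sx,sy in((1,1),(1,-1),(-1,-1),(-1,1),(1,1))],(0,255,0))
yaw=np.radians(2.3);M=np.array([.5538,-.2625]);Yv=np.array([-np.sin(yaw),np.cos(yaw)])
a=M+.056*Yv;b=M-.056*Yv
cup(a[0],a[1],.178,yaw,(0,0,255));cup(b[0],b[1],.178,yaw,(0,0,255))
p=lambda s,dx,z:[*(M+s*Yv+dx*np.array([np.cos(yaw),np.sin(yaw)])),z]
for dx,z in((-.0025,.178),(.0025,.178),(-.0025,.164)):L([p(.15,dx,z),p(-.1,dx,z)],(255,0,0))
S=np.array([.5538,-.2625])
tc=w["tcp"];cup(tc[0],tc[1]+.0015,tc[2]-.0185,yaw,(0,200,255))
cv2.imwrite("pics/m5.png",im)
E
```

```text
held [ 0.49507322 -0.25612647  0.13356011] [-0.00168917  0.00167762 -0.1065    ] L [ 0.55028084 -0.20686874  0.09      ] R [ 0.55520315 -0.31760023  0.09      ] 0.11084083809275332 mid [ 0.55274199 -0.26223449  0.09      ] delta [ 0.05766877 -0.00610802 -0.04356011]
```

View pics/m5.png

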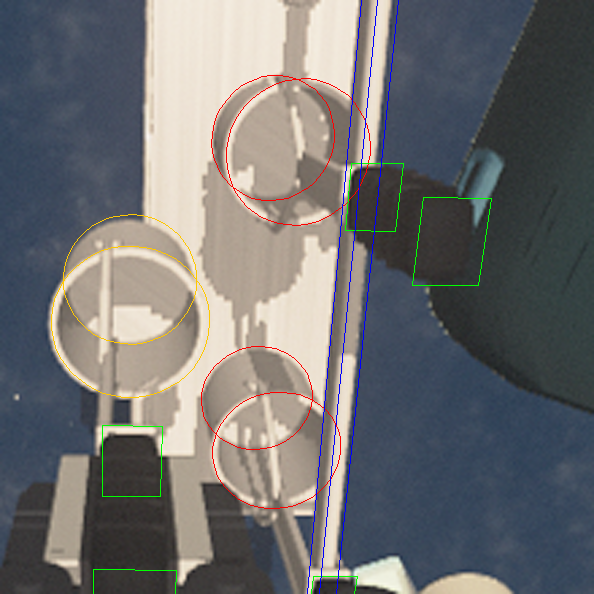

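{"api": "arm_command", "payload": {
  "motion": "-0.016 0 0 0.003 0.001 0.012 0;-0.016 0 0 0 0 0 0;0 0.01 0 0 0 0 0;0 0 0 0 0 0 0;0 0 0 0 0 0 0"
}}

```text
time_s: 7.92
eef_pos: [0.4985, -0.264, 0.2402]
eef_rot: [-0.0, 0.694, 0.72, -0.0]
wrist_force: [0.4, 0.5, -1.5]
opening: 0.126
```

```bash
python3 go.py .5528 -.2640 .240 2.2
```

```text
t 7.92 pos [ 0.4985 -0.264   0.2402] yaw 2.14 tilt z [-1.2e-03 -2.0e-04 -1.0e+00] F [ 0.41  0.49 -1.49] op 0.126
units shift [-0.01   0.272  0.001] turn [-0.001  0.    -0.001]
```

{"api": "arm_command", "payload": {
  "motion": "-0.001 0.03 0 0 0 0 0;-0.001 0.04 0 0 0 0 0;-0.001 0.03 0 0 0 0 0;-0.001 0.01 0 0 0 0 0;0 0 0 0 0 0 0;0 0 0 0 0 0 0"
}}

```text
time_s: 8.42
eef_pos: [0.5233, -0.2639, 0.2402]
eef_rot: [-0.0, 0.694, 0.72, -0.0]
wrist_force: [0.1, -0.4, -2.6]
opening: 0.131
```

```bash
cat > look.py <<'E'
import sys
from bench import *
from h import *
n=sys.argv[1];M=np.array([float(sys.argv[2]),float(sys.argv[3])]);rt=float(sys.argv[4]);hx,hy=float(sys.argv[5]),float(sys.argv[6])
o=get_obs();c=camera("wrist");raw=c["img"][:,:,::-1].copy();T=wristT(o,c["mount"]);k=c["intrinsics"];tc=o["eef_pos"]
np.savez(f"w{n}.npz",T=T,tcp=tc)
f=2.6;x0,y0=255,80
im=cv2.resize(raw[80:300,255:485],None,fx=f,fy=f,interpolation=cv2.INTER_CUBIC);im0=im.copy()
def L(P,c):
    q=((proj(np.array(P),T,k)-[x0,y0]+.5)*f-.5).round().astype(int);cv2.polylines(im,[q.reshape(-1,1,2)],False,c,1)
def cup(cx,cy,rz,yaw,col):
    X=np.array([np.cos(yaw),np.sin(yaw),0]);Y=np.array([-X[1],X[0],0]);C=np.array([cx,cy,rz])
    L([C+.0245*(np.cos(t)*X+np.sin(t)*Y)+[0,0,-.088] for t in np.linspace(0,6.3,50)],col)
    for z in(.005,.055):L([C+sx*.006*X+sy*.008*Y+[0,0,z] for sx,sy in((1,1),(1,-1),(-1,-1),(-1,1),(1,1))],(0,255,0))
yaw=np.radians(2.2);Yv=np.array([-np.sin(yaw),np.cos(yaw)])
a=M+.056*Yv;b=M-.056*Yv
cup(a[0],a[1],rt,yaw,(0,0,255));cup(b[0],b[1],rt,yaw,(0,0,255))
p=lambda s,dx,z:[*(M+s*Yv+dx*np.array([np.cos(yaw),np.sin(yaw)])),z]
for dx,z in((-.0025,rt),(.0025,rt),(-.0025,rt-.014)):L([p(.15,dx,z),p(-.1,dx,z)],(255,0,0))
cup(tc[0]+hx,tc[1]+hy,tc[2]-.0185,yaw,(0,200,255))
cv2.imwrite(f"pics/m{n}.png",im);cv2.imwrite(f"pics/r{n}.png",im0)
c=camera("side");cv2.imwrite(f"pics/sf{n}.png",c["img"][:,:,::-1]);cv2.imwrite(f"pics/s{n}.png",cv2.resize(c["img"][80:220,275:395,::-1],None,fx=4.2,fy=4.2,interpolation=cv2.INTER_CUBIC))
print("tcp",tc,"sideproj",proj([[*(tc[:2]),tc[2]+.0115]],c["pose"],c["intrinsics"]))
E
python3 go.py .5528 -.2640 .240 2.2;python3 look.py 6 .5538 -.2625 .178 -.0015 .0015
```

```text
t 8.42 pos [ 0.5233 -0.2639  0.2402] yaw 2.15 tilt z [-7.e-04 -2.e-04 -1.e+00] F [ 0.06 -0.44 -2.57] op 0.131
units shift [-0.006  0.147  0.001] turn [-0.001  0.    -0.001]
tcp [ 0.52329913 -0.26393359  0.24019809] sideproj [[336.9458971  113.51550364]]
```

View pics/m6.png

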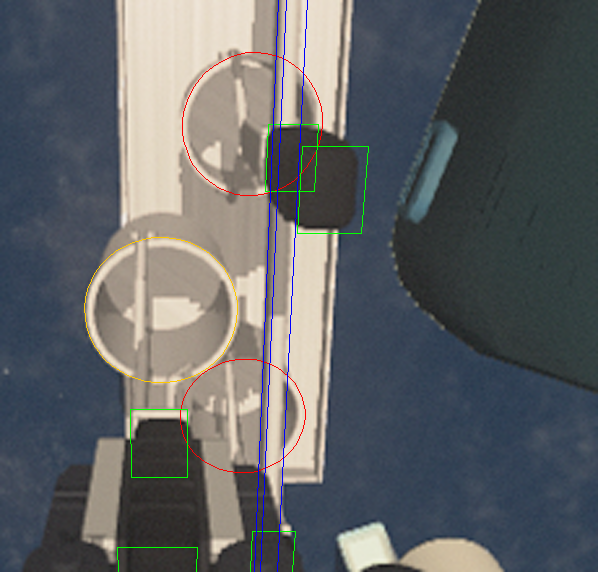

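View pics/r6.png

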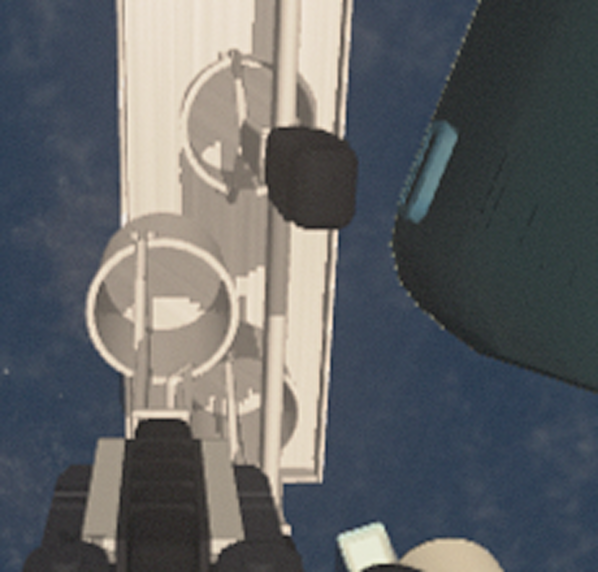

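View pics/s6.png

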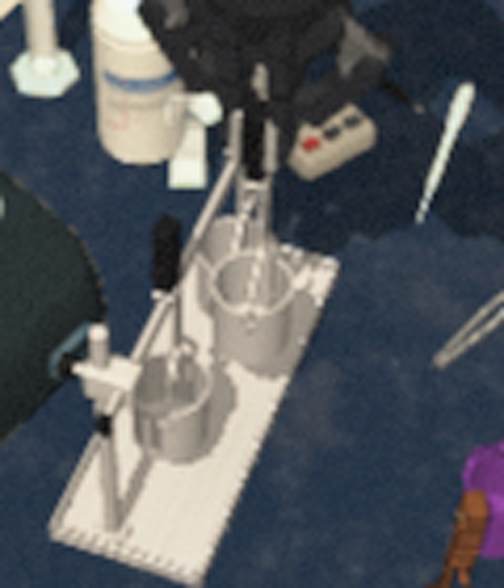

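{"api": "arm_command", "payload": {
  "motion": "0 0.03 0 0 0 0 0;0 0.04 0 0 0 0 0;0 0.03 0 0 0 0 0;0 0.025 0 0 0 0 0;0 0.015 0 0 0 0 0;0 0 0 0 0 0 0;0 0 0 0 0 0 0"
}}

```text
time_s: 9.1
eef_pos: [0.5542, -0.2627, 0.2401]
eef_rot: [-0.0, 0.694, 0.72, -0.0]
wrist_force: [0.5, 0.2, -1.6]
opening: 0.129
```

```bash
python3 go.py .5528 -.2635 .240 2.2;python3 look.py 7 .5527 -.2628 .178 -.0012 .0016
```

```text
t 9.1 pos [ 0.5542 -0.2627  0.2401] yaw 2.13 tilt z [-6.e-04 -2.e-04 -1.e+00] F [ 0.52  0.19 -1.58] op 0.129
units shift [-0.004 -0.007  0.001] turn [-0.001  0.    -0.001]
tcp [ 0.55415114 -0.26273758  0.24010073] sideproj [[323.92003236 109.8099272 ]]
```

View pics/m7.png

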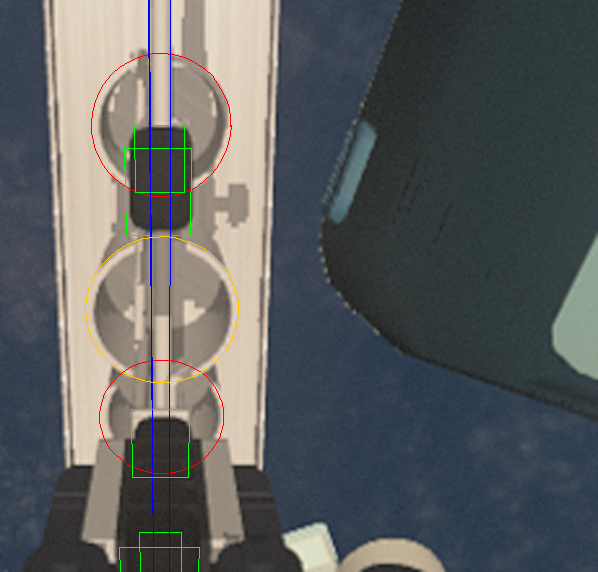

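View pics/r7.png

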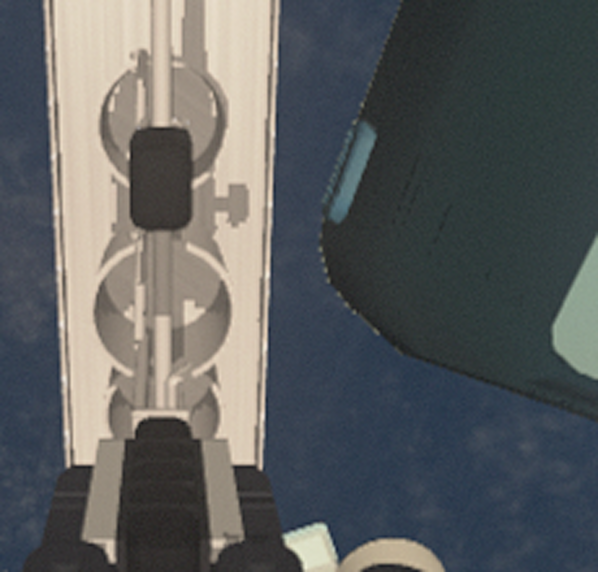

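View pics/s7.png

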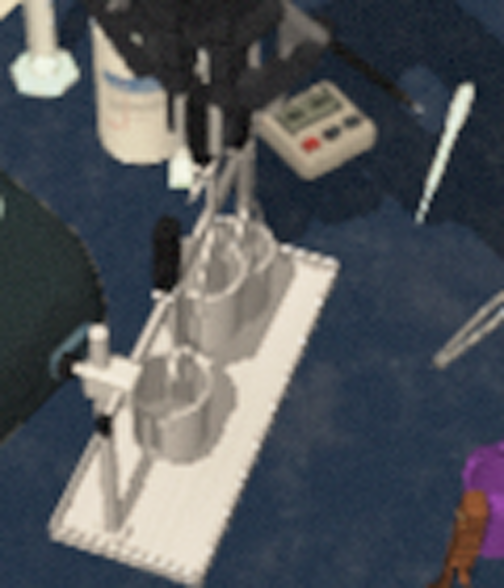

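{"api": "arm_command", "payload": {
  "motion": "-0.005 -0.006 0 -0.001 0 -0.001 0;0 0 0.02 0 0 0 0;0 0 0.02 0 0 0 0;0 0 0.015 0 0 0 0;0 0 0 0 0 0 0;0 0 0 0 0 0 0"
}}

```text
time_s: 9.7
eef_pos: [0.5515, -0.264, 0.2277]
eef_rot: [-0.0, 0.694, 0.72, 0.0]
wrist_force: [-0.3, 0.6, -1.6]
opening: 0.132
```

```bash
python3 go.py .5530 -.2637 .2265 2.2;python3 look.py 8 .5527 -.2632 .178 -.0005 .0014
```

```text
t 9.7 pos [ 0.5515 -0.264   0.2277] yaw 2.13 tilt z [-1.e-04  1.e-04 -1.e+00] F [-0.32  0.62 -1.56] op 0.132
units shift [0.001 0.007 0.006] turn [-0.    -0.    -0.001]
tcp [ 0.55154291 -0.26403121  0.22773227] sideproj [[325.1760521  113.63855545]]
```

View pics/r8.png

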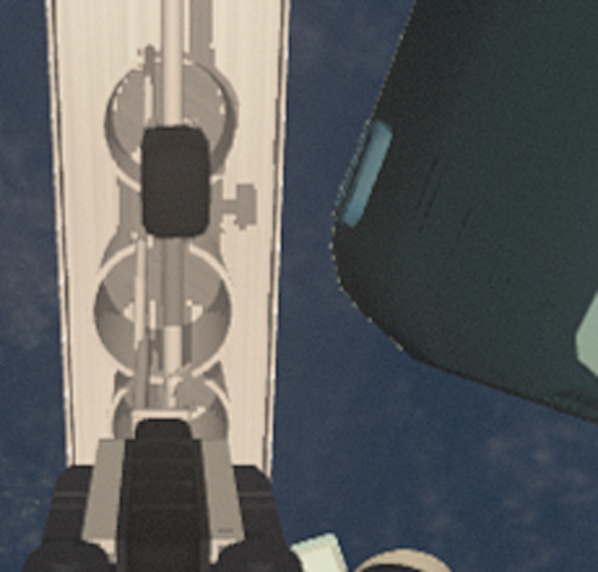

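View pics/s8.png

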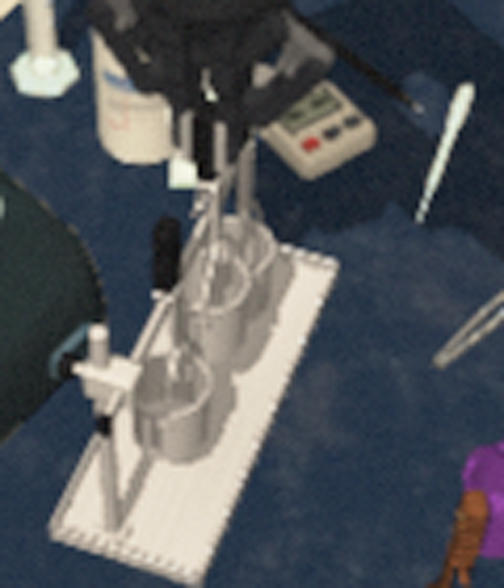

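{"api": "arm_command", "payload": {
  "motion": "0 0.004 0 0 0 0 0;0 0 0 0 0 0 0;0 0 0 0 0 0 0"
}}

```text
time_s: 10.05
eef_pos: [0.5527, -0.2641, 0.2283]
eef_rot: [0.0, 0.694, 0.72, 0.0]
wrist_force: [-0.0, -0.9, -1.1]
opening: 0.132
```

{"api": "arm_command", "payload": {
  "motion": "0 0 0.012 0 0 0 0;0 0 0.01 0 0 0 0;0 0 0 0 0 0 0"
}}

```text
time_s: 10.3
eef_pos: [0.553, -0.2642, 0.2239]
eef_rot: [0.001, 0.694, 0.72, 0.0]
wrist_force: [-0.6, 1.1, -1.1]
opening: 0.13
```

{"api": "arm_command", "payload": {
  "motion": "0 0 0.01 0 0 0 0;0 0 0.01 0 0 0 0"
}}

```text
time_s: 10.47
eef_pos: [0.5531, -0.2643, 0.2199]
eef_rot: [0.001, 0.694, 0.72, 0.0]
wrist_force: [-0.3, -0.0, -0.8]
opening: 0.127
```

{"api": "arm_command", "payload": {
  "motion": "0 0 0.01 0 0 0 0;0 0 0.01 0 0 0 0"
}}

```text
time_s: 10.63
eef_pos: [0.5532, -0.2643, 0.2154]
eef_rot: [0.001, 0.694, 0.72, 0.0]
wrist_force: [1.1, -0.4, -0.0]
opening: 0.134
```

{"api": "arm_command", "payload": {
  "motion": "0 0 0.01 0 0 0 0;0 0 0.01 0 0 0 0"
}}

```text
time_s: 10.8
eef_pos: [0.5545, -0.2646, 0.2122]
eef_rot: [0.003, 0.694, 0.72, 0.001]
wrist_force: [2.3, 0.3, 2.4]
opening: 0.133
```

{"api": "arm_command", "payload": {
  "motion": "0 -0.002 0.01 0 0 0 0;0 0 0.01 0 0 0 0"
}}

```text
time_s: 10.97
eef_pos: [0.5551, -0.265, 0.209]
eef_rot: [0.004, 0.694, 0.72, 0.001]
wrist_force: [0.2, -0.2, 1.5]
opening: 0.131
```

```bash
python3 go.py .5535 -.2642 .1965 2.2;python3 look.py 9 .5527 -.2632 .178 -.0005 .0014
```

```text
t 10.97 pos [ 0.5551 -0.265   0.209 ] yaw 2.16 tilt z [ 0.0079 -0.0037 -1.    ] F [ 0.17 -0.23  1.55] op 0.131
units shift [ 0.004 -0.009  0.063] turn [ 0.007  0.004 -0.001]
tcp [ 0.55514126 -0.26497189  0.20903897] sideproj [[323.82390551 118.5825308 ]]
```

View pics/r9.png

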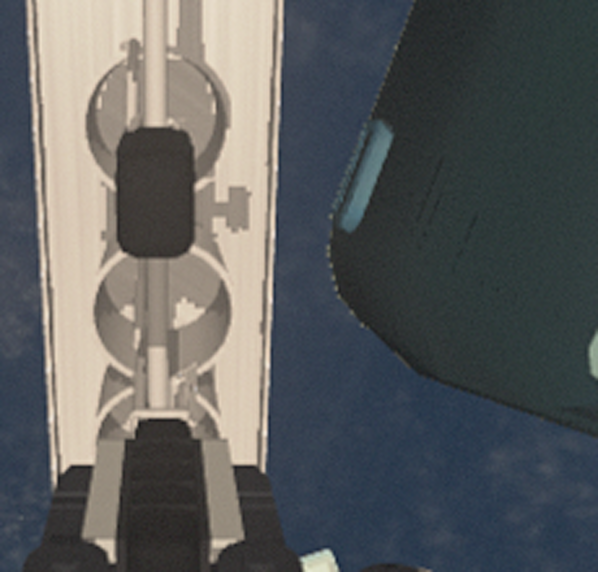

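View pics/s9.png

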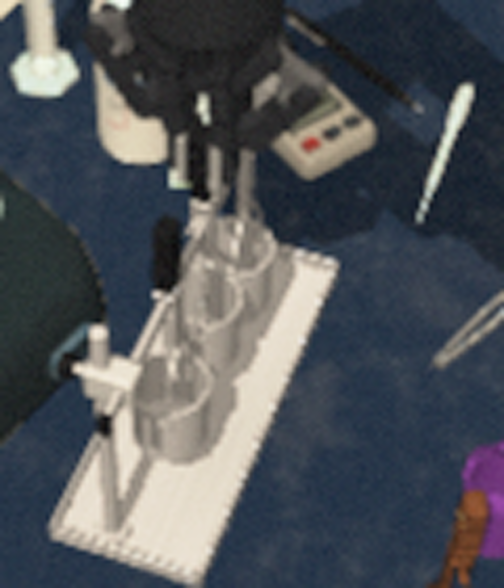

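{"api": "arm_command", "payload": {
  "motion": "0.002 -0.004 0.012 0.004 0.002 0 0;0 -0.002 0.012 0.002 0.001 0 0"
}}

```text
time_s: 11.23
eef_pos: [0.5544, -0.2647, 0.2039]
eef_rot: [0.001, 0.694, 0.72, 0.001]
wrist_force: [3.6, 1.2, 0.3]
opening: 0.13
```

{"api": "arm_command", "payload": {
  "motion": "0 -0.002 0.01 0.002 0 0 0;0 0 0.01 0 0 0 0"
}}

```text
time_s: 11.4
eef_pos: [0.5543, -0.2647, 0.1994]
eef_rot: [0.001, 0.694, 0.72, 0.0]
wrist_force: [3.8, -0.1, -0.1]
opening: 0.13
```

{"api": "arm_command", "payload": {
  "motion": "0 0.001 0.008 0 0 0 0;0 0 0.006 0 0 0 0"
}}

```text
time_s: 11.57
eef_pos: [0.5538, -0.2644, 0.1954]
eef_rot: [-0.001, 0.694, 0.72, -0.0]
wrist_force: [1.5, 1.4, 11.3]
opening: 0.131
```

{"api": "arm_command", "payload": {
  "motion": "0 0 0.006 0 0 0 0"
}}

```text
time_s: 11.65
eef_pos: [0.5539, -0.2644, 0.1952]
eef_rot: [-0.0, 0.694, 0.72, -0.0]
wrist_force: [-1.3, 3.4, 15.6]
opening: 0.131
```

{"api": "arm_command", "payload": {
  "motion": "0 0 0.006 0 0 0 0"
}}

```text
time_s: 11.73
eef_pos: [0.5539, -0.2645, 0.1954]
eef_rot: [-0.0, 0.694, 0.72, -0.001]
wrist_force: [-1.7, 2.2, 8.1]
opening: 0.131
```

{"api": "arm_command", "payload": {
  "motion": "0 0 0 0 0 0 0;0 0 0 0 0 0 0"
}}

```text
time_s: 11.9
eef_pos: [0.5536, -0.2644, 0.1958]
eef_rot: [-0.0, 0.694, 0.72, -0.001]
wrist_force: [2.9, 0.2, -0.6]
opening: 0.131
```

```bash
python3 go.py .5539 -.2645 .1954 2.2;python3 look.py 10 .5535 -.2632 .177 -.0005 .0014
```

```text
t 11.9 pos [ 0.5536 -0.2644  0.1958] yaw 2.17 tilt z [-1.5e-03 -4.0e-04 -1.0e+00] F [ 2.93  0.2  -0.64] op 0.131
units shift [-0.001  0.001  0.002] turn [-0.001  0.    -0.   ]
tcp [ 0.55363581 -0.26437582  0.19580518] sideproj [[324.28261952 122.87708767]]
```

View pics/r10.png

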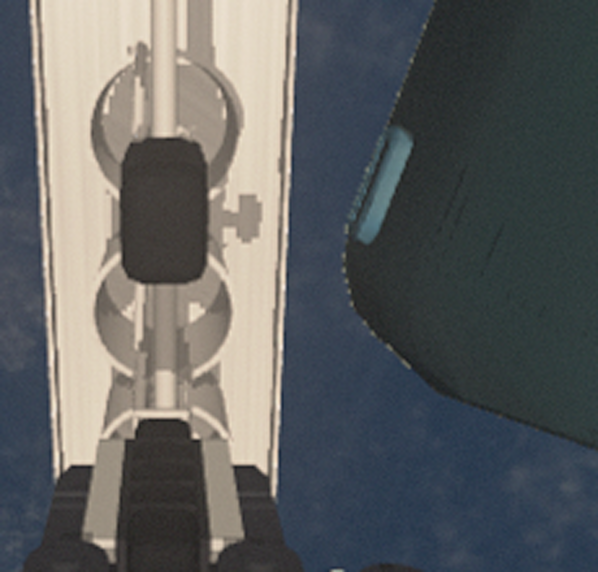

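View pics/s10.png

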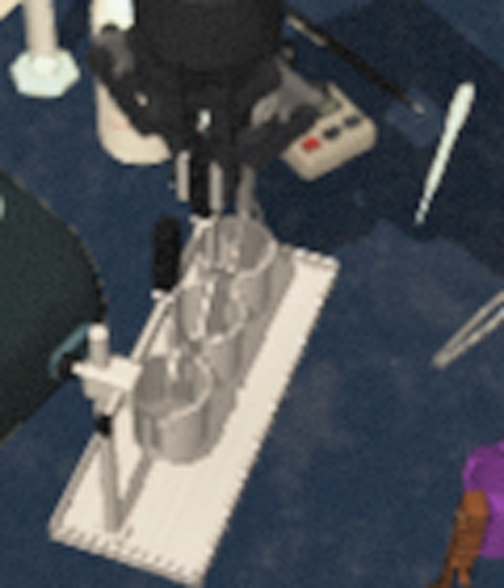

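{"api": "arm_command", "payload": {
  "motion": "0 0.003 0.002 0 0 0 0;0 0 0 0 0 0 0;0 0 0 0 0 0 0"
}}

```text
time_s: 12.25
eef_pos: [0.5537, -0.2644, 0.1956]
eef_rot: [-0.001, 0.694, 0.72, -0.001]
wrist_force: [1.7, 0.2, 1.3]
opening: 0.132
```

{"api": "arm_command", "payload": {
  "motion": "0 0 0 0 0 0 0.2;0 0 0 0 0 0 0.3;0 0 0 0 0 0 0.5;0 0 0 0 0 0 0.6;0 0 0 0 0 0 0.6;0 0 0 0 0 0 0.6"
}}

```text
time_s: 12.75
eef_pos: [0.5522, -0.2643, 0.1936]
eef_rot: [-0.003, 0.694, 0.72, -0.002]
wrist_force: [0.2, 1.0, 1.1]
opening: 0.601
```

```bash
python3 go.py .5539 -.2645 .1954 2.2;python3 look.py 11 .5535 -.2632 .177 -.0005 .0014
```

```text
t 12.75 pos [ 0.5522 -0.2643  0.1936] yaw 2.15 tilt z [-0.0071  0.0011 -1.    ] F [0.21 1.04 1.07] op 0.601
units shift [-0.001  0.009 -0.009] turn [-0.007 -0.001 -0.001]
tcp [ 0.5521557  -0.26429712  0.19359425] sideproj [[324.84718463 123.73819949]]
```

View pics/r11.png

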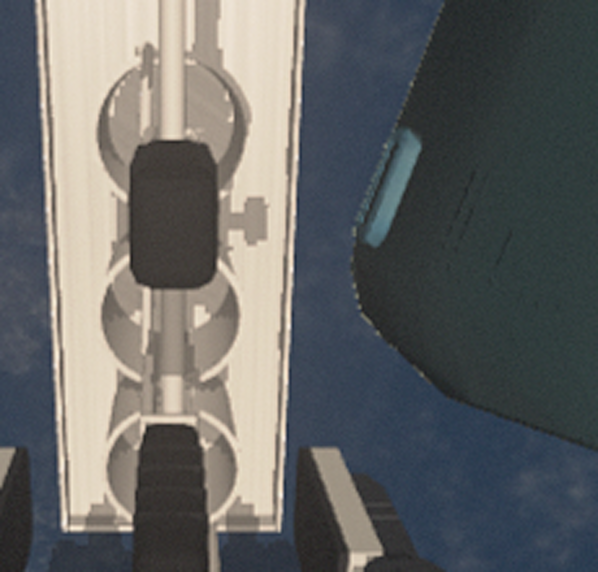

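{"api": "arm_command", "payload": {
  "motion": "0 0.005 -0.03 -0.006 0 0 0.6;0 0 -0.06 0 0 0 0.6;0 0 -0.1 0 0 0 0.6;0 0 -0.12 0 0 0 0.6;0 0 -0.12 0 0 0 0.6;0 0 -0.12 0 0 0 0.6;0 0 -0.12 0 0 0 0.6;0 0 0 0 0 0 0.6"
}}

```text
time_s: 13.52
eef_pos: [0.5526, -0.2638, 0.339]
eef_rot: [-0.001, 0.694, 0.72, 0.001]
wrist_force: [-0.2, 0.1, 0.8]
opening: 0.601
```

{"api": "arm_command", "payload": {
  "motion": "0 -0.1 -0.1 0 0 0 0.6;0 -0.15 -0.1 0 0 0 0.6;0 -0.15 -0.05 0 0 0 0.6;0.1 -0.15 0 0 0 0 0.6;0.1 -0.15 0 0 0 0 0.6;0 0 0 0 0 0 0.6;0 0 0 0 0 0 0.6"
}}

```text
time_s: 14.1
eef_pos: [0.4056, -0.2277, 0.3979]
eef_rot: [0.005, 0.693, 0.721, 0.0]
wrist_force: [0.3, 0.1, 0.9]
opening: 0.597
```

```bash
python3 go.py .5539 -.2645 .1954 2.2;python3 - <<'E'
from bench import *
from h import *
for n in("side","top","wrist"):
    c=camera(n);cv2.imwrite(f"pics/{n}12.png",c["img"][:,:,::-1])
    if n=="side":cv2.imwrite("pics/s12.png",cv2.resize(c["img"][80:220,275:395,::-1],None,fx=4.2,fy=4.2,interpolation=cv2.INTER_CUBIC))
    if n=="top":cv2.imwrite("pics/t12.png",cv2.resize(c["img"][120:270,215:475,::-1],None,fx=3,fy=3,interpolation=cv2.INTER_CUBIC))
E
```

```text
t 14.1 pos [ 0.4056 -0.2277  0.3979] yaw 2.2 tilt z [ 0.0079 -0.0064 -0.9999] F [0.33 0.14 0.88] op 0.597
units shift [-0.205  0.726  1.02 ] turn [ 0.007  0.006 -0.   ]
```

View pics/s12.png

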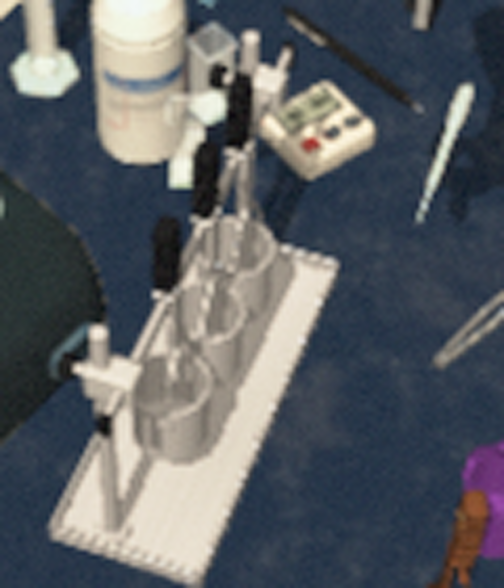

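View pics/t12.png

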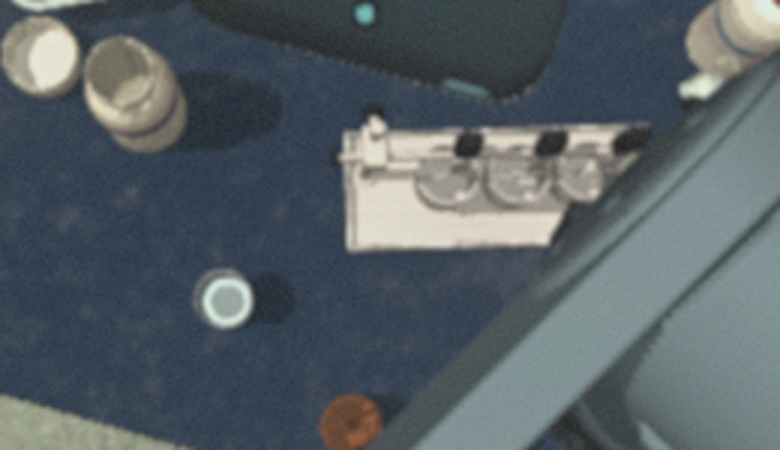

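View pics/wrist12.png

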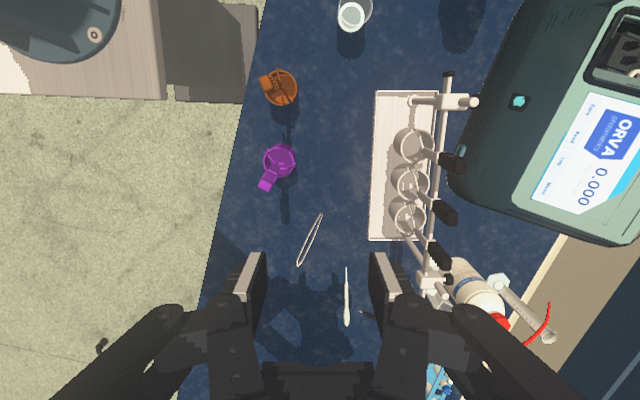

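```bash
python3 - <<'E'
from bench import *
from h import *
c=np.load("cams.npz")
u=lambda x,y:(275+x/4.2,80+y/4.2); v=lambda x,y:(215+x/3,120+y/3)
for n,a,b in[("L",u(166,255),v(468,143)),("new",u(204,180),v(551,142)),("R",u(238.5,110),v(630,139))]:
    p,r=tri([ray(a,c["sideT"],c["sideK"]),ray(b,c["topT"],c["topK"])]);print(n,np.round(p,4))
hand_in()
E
```

```text
L [ 0.5536 -0.2084  0.2053]
new [ 0.5556 -0.2657  0.205 ]
R [ 0.5578 -0.3196  0.2074]
the job is handed in; nothing more can be done
```

The dip cup now hangs on the rail between the two hanging cups, and I've handed the job in. No verdict came back. The arm's clock read about 14 s, well under the 58 s limit.

**What I did:** I gripped the cup by its black grip and carried it to the front of the stand. From there I took it in between the two cups and pressed the clip down with the wrist force watched. The rail slipped in behind the stem with 2–3 N. The force then rose steeply to a highest reading of about 15.6 N, with the clip's seat at about 0.177 m. I took that as fully home and let go.

**Last checks:**
- **Position:** measured from the pictures, the three grips are in line and at the same height, within about 2.5 mm.

| Cup | y of grip (m) | z of grip (m) |
|---|---|---|
| Left | -0.208 | 0.205 |
| New | -0.266 | 0.205 |
| Right | -0.320 | 0.207 |

- **Neighbours:** the hanging cups' grips measured within about 3 mm of where they first were. In the last pictures both cups look upright.
- **Bystanders:** the bottle and beaker look to be where they were; I didn't measure them again.
- **Robot:** it stands clear of everything, with the gripper open.

**Disagreements:** the wrist camera and the fixed cameras differed by up to 3 mm on the rail's x position. The rail height was 0.178 m by the cameras and 0.177 m by feel. I took the cup's snap fit from the force and height, as no picture shows the clip's bend itself.

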